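Clear the pot grip and unscrew the jar cap

ROBOT

A 6-joint arm with a two-finger parallel gripper is mounted at the origin on the work surface. World frame = base frame: x ahead of the robot, y to its left, z up, the work surface at z = 0. Lengths are in m, angles in degrees, forces in N, time in s.
With the tool pointing down it reaches from about 0.4 to 0.825 m from the base axis. Payload 7 kg.
Tool frame: the origin (TCP) lies between the finger pads; the fingertips stand 19 mm ahead of it and the grasp point (between the pads) is the TCP (r.finger_overhang is the distance from the TCP to the fingertips, in m); z points along the fingers, y is the direction in which the jaws open and shut (so a half turn about z gives the same grasp; the last joint's range is limited). The gripper opens to 88 mm and grips with 3 to 60 N. Pads are 19 mm wide; open, the fingers measure 130 mm over their backs; the gripper's body (78 mm by 193 mm) begins 47 mm behind the grasp point.
Start: joints at [93.283, 20.546, 0.682, 0, -70.136, -16.507], TCP at [0.154, 0.657, 0.246] pointing down, gripper open.
Joint ranges: [-176.03, 176.03], [-82.01, 121.73], [-58.28, 71.71], [-173.87, 95.51], [-174.79, -0.11], [-173.66, 173.66]. Speed limits (degrees/s): [136.94, 136.94, 172.46, 180, 180, 180].

INTERFACE

Orientations are given as [roll, pitch, yaw] about the fixed x, y, z axes, in that order (R = Rz(yaw) Ry(pitch) Rx(roll)).
In Python, from plant import r, optics gives the robot as it stands. The module is installed in compiled form; this text tells all that it offers.
- The arm moves only by the tool step_arm, never from a script. Its argument "increments" is a list of rows, each an object of numbers: "tx", "ty", "tz": the shift along the world's x, y, z in mm; "ax", "ay", "az": the turn, a rotation vector about the world's x, y, z in degrees; "claw": the gripper command: -1 is shut, 1 is fully open, values between are in proportion. In form: [{"tx": .., "ty": .., "tz": .., "ax": .., "ay": .., "az": .., "claw": ..}, ...]. A call has 1 to 12 rows; each row shifts and turns the commanded pose from where the row before left it; what a row does not reach is not made up. A row lasts 1/10 s, in which the tool goes at most 50 mm and 8.59 degrees, less where a joint would pass 70% of its speed; a pose out of reach is approached as far as the arm can. A call with a gripper value outside its range is refused whole. The fingers move at their own pace and stop on an object; "newtons" is the grip in N (left out, the last holds). Time passes only in rows, so rows that do not move let the fingers close. It gives the time, the measured TCP pose, the force and the opening at its end, in the units of the state.
- r.get_state(): the state, without advancing time (a new reading comes with each control period).
- optics.capture(name): name is "side" or "top"; returns a dict with "image" (400x640x3 uint8, blue, green, red), "depth" (400x640 float32, m along the optical axis (not along the pixel's ray), 0 where there is no reading), "fx", "fy", "cx", "cy" (pixels), "distortion" ([k1, k2, p1, p2, k3] as OpenCV has them; the pictures are not rectified), "R" (3x3) and "t" (3): a world point X has camera coordinates R X + t. Camera axes: x right, y down, z forward; pixel columns grow to the right and rows downward; lengths in m; the calibration is good to about 2 mm. A picture is of the moment at which its call begins.
- r.close_job(): hands the job in, once; it reports no verdict.
The state is a dict: "time_s": time; "joints": joint angles; "qd": joint speeds; "joint_torque": joint torques, N m; "tcp_pos": TCP position; "eef_rot": TCP orientation; "contact_force": force on the tool from outside, world axes, zero at the start; "moment": the same for the moment, N m; "gripper_width": finger opening in m.
Only numpy, scipy, OpenCV 4.12 (cv2) and the standard library are available. Lean on these libraries where they do the work, as an engineer would, in place of code of your own. Each camera call takes 0.05 s, during which the arm holds its last target. There are 200 camera calls.

TASK

Lift the saddle-shaped pot grip off the square jar and hang it over the towel rail, one flap on each side of the bar, and let go of it. Then unscrew the cap of the square jar anticlockwise while the wooden brace keeps the jar from turning; stop turning when the threads let go and finish while holding the cap level just above the jar's mouth, clear of the jar. Leave the jar standing in its brace, and do not knock the other things about.

Things in the scene. Friction and masses are not known exactly. Their poses are not given: they have to be found in the camera images.
- grip: Saddle-shaped pot grip of stiff dark rubber, loose, about 90 g: 92 mm across (x), 80 mm long (y). A roof pitched 15 degrees carries two upright flaps at +x and -x, 80 mm apart inside. Origin: middle of the ridge INSIDE the roof, z up; flaps reach 64 mm below it. At the start it sits astride the jar's cap, origin about 9 mm above the cap's top.
- grip_rib (a point): Middle of the top edge of the pot grip's rib, to hold it by: the rib stands along the ridge (y), 12 mm thick (x), 46 mm long (y), its top 33 mm above the grip's origin, about 28 mm above the roof.
- rail: Steel towel rail fixed to the counter: a level bar 12 mm thick, 220 mm long, along its own y, on two posts with round feet. Origin on the counter midway between the posts.
- rail_mid (a point): Middle of the bar's axis, 180 mm above the counter; y runs along the bar. A pot grip hanging with its roof on the bar has its origin about 6 mm above this axis.
- jar: Square clear glass jar, 110 mm tall, about 0.6 kg: body 62 x 62 mm up to 78 mm, then a round neck. Origin: centre of its underside, z up. It stands loose in the brace's pocket, which stops it turning; only its weight keeps it down. By 1.8 rad of turn a cap not yet lifted would run into the next thread.
- cap: Round steel screw cap on the jar, 66 mm across, 20 mm tall, 50 g. Origin: centre of its underside, z up. Closed, its origin is 96 mm above the jar's and its x points along the jar's x. Under it 6 mm of neck and 12 mm of sloping shoulder, 44 to 58 mm across, leave room for fingertips.
- cap_top (a point): Centre of the cap's flat top, 20 mm above its origin. Short thread: turned anticlockwise seen from above the cap climbs about 3.3 mm per rad, pushed up by a springy seal (about 13 N; turning takes about 0.4 N m), and comes free after about 60 degrees (1.05 rad), when the seal has raised it up to 5 mm. It cannot be pulled off before.
- brace: Wooden brace fixed to the counter: block 96 x 96 mm, 42 mm tall, on a base plate 130 mm long (y), with a square pocket 68 mm wide, floor 8 mm above the counter, holding the jar with 3 mm of play a side (it can twist about 0.1 rad). Origin on the counter under the pocket's centre.
- shaker: Bystander: small glass shaker, 42 mm wide, 85 mm tall. Origin: centre of its underside.
- round_jar: Bystander: round amber glass jar with a metal lid, 72 mm wide, 125 mm tall (not the one to open). Origin: centre of its underside.
- tin: Bystander: food tin, 72 mm wide, 105 mm tall. Origin: centre of its underside.
- mug: Bystander: white mug, 76 mm wide, 90 mm tall, handle at +y. Origin: centre of its underside.
- notes: Bystander: block of note paper, 76 x 76 x 22 mm. Origin: centre of its underside.
- bowl: Bystander: blue bowl, 100 mm wide, 45 mm tall. Origin: centre of its underside.
- carton: Bystander: small cardboard carton, 50 x 110 x 75 mm. Origin: centre of its underside.
Things that resemble listed ones, but are neither listed nor needed, are in the scene too. Leave any green or purple look-alike of the grip alone.

How it is judged (in metres and radians):
On the way:
1. the pot grip hangs over the rail, released (contact force between grip and rail above 0.2 N and contact force between grip and the fingers below 0.05 N and x of grip in the frame of rail_mid between -0.03 and 0.03 m and y of grip in the frame of rail_mid between -0.075 and 0.075 m and z of grip in the frame of rail_mid between -0.005 and 0.02 m and angle between grip's own z axis and vertical below 0.7 rad and angle between the y axis of grip and the y axis of rail, either way round below 0.45 rad and linear speed of grip below 0.05 m/s), for 0.2 s.
At the end, for the whole second after the job is handed in: The pot grip hangs released on the bar (ridge within 30 mm sideways, 75 mm lengthways, tilt under 0.7 rad); the fingers hold the cap still, off the jar, 8 to 55 mm above closed, within 25 mm of its axis, level within 0.3 rad, turned 46 to 134 degrees; the jar stands in the brace (all of step 1 and contact force between cap and the fingers above 2 N and contact force between cap and jar below 0.05 N and z of cap in the frame of jar between 0.104 and 0.151 m and horizontal distance between cap and jar below 0.025 m and angle between cap's own z axis and vertical below 0.3 rad and angle between the x axis of cap and the x axis of jar, either way round above 0.8 rad and linear speed of cap below 0.03 m/s and horizontal distance between jar and brace below 0.008 m and z of jar in the frame of brace between 0.003 and 0.014 m and angle between jar's own z axis and vertical below 0.1 rad); the arm keeps its last pose, push and grip.
It fails at once if the jar is lifted out of the brace or tipped (z of jar in the frame of brace above 0.022 m or angle between jar's own z axis and vertical above 0.2 rad).
It fails at once if the pot grip falls onto the counter (height (world z) of grip below 0.1 m).
It fails at once if a bystander is pushed about (distance of any of shaker, round_jar, tin, mug, notes, bowl, carton from where it was at the start of the episode above 0.04 m).
It also fails if it takes over 54 s, if anything falls off the work surface, if the arm or the gripper's body presses on something with over 40 N, if the wrist force passes 120 N, or if a joint passes its speed limit or range.

## Working session

There is one attempt and no reset: what is moved stays moved. The work goes in short steps, Python scripts to look and compute and a tool call to move; the robot and the scene stay as the last step left them, time stands still between calls to the robot, and variables do not carry over. Pictures are saved under pics/ and viewed, about 8 in all and at most 12, crops included, and the job is handed in when it is done.

Besides the shell and the picture viewer there is one more tool, called after "Call:" as a command line: name --argument value ..., lists and objects as JSON in quotes. step_arm: Moves the arm, as the interface text tells. Its arguments: {"type":"object","properties":{"increments":{"type":"array","items":{"type":"object","properties":{"tx":{"type":"number"},"ty":{"type":"number"},"tz":{"type":"number"},"ax":{"type":"number"},"ay":{"type":"number"},"az":{"type":"number"},"claw":{"type":"number"}}}},"newtons":{"type":"number"}},"required":["increments"]}

```bash
mkdir -p pics; cat > h.py <<'E'
import numpy as np,cv2,pickle
from plant import r,optics
def cap(n):
    c=optics.capture(n); c['K']=np.array([[c['fx'],0,c['cx']],[0,c['fy'],c['cy']],[0,0,1.]]); c['D']=np.array(c['distortion'],float)
    c['R']=np.array(c['R']);c['t']=np.array(c['t']); pickle.dump(c,open(n+'.pkl','wb')); return c
def load(n): return pickle.load(open(n+'.pkl','rb'))
def cloud(c):
    h,w=c['depth'].shape
    u,v=np.meshgrid(np.arange(w),np.arange(h))
    p=cv2.undistortPoints(np.stack([u,v],-1).reshape(-1,1,2).astype(np.float64),c['K'],c['D']).reshape(h,w,2)
    z=c['depth'][...,None].astype(float)
    X=np.concatenate([p*z,z],-1)
    return (X-c['t'])@c['R']
E
python3 - <<'E'
from h import *
for n in('side','top'):
    c=cap(n); cv2.imwrite(f'pics/{n}0.png',c['image']); print(n,c['fx'],-c['R'].T@c['t'],c['R'][2])
print(r.get_state())
E
```

```text
side 457.7299459018771 [ 0.51288025 -0.94692893  0.68238921] [ 0.07184252  0.85116692 -0.51995531]
top 401.00768022832034 [ 0.50287538 -0.06238423  0.98441133] [ 0.06461299  0.02813704 -0.99751364]
{'time_s': 0.1, 'joints': array([ 9.32832213e+01,  2.05856632e+01,  6.37813748e-01, -1.69804927e-02,
       -7.01350707e+01, -1.65074785e+01]), 'qd': array([-0.09907404, -0.1131341 ,  0.04241427,  0.02886253, -0.10005132,
        0.05375873]), 'joint_torque': array([-9.85500301e-04, -5.84164739e+01,  2.93755335e+01,  7.01549470e+00,
        1.01905144e-02, -5.37869209e-05]), 'tcp_pos': array([0.15434346, 0.65669104, 0.24472837]), 'eef_rot': array([ 1.79915962e+02, -8.25734292e-03, -1.32300327e+01]), 'contact_force': array([-0.3469192 ,  0.27061384,  0.24458367]), 'moment': array([ 0.0050982 ,  0.01019863, -0.0392894 ]), 'gripper_width': 0.0875696166040828}
```

View pics/side0.png

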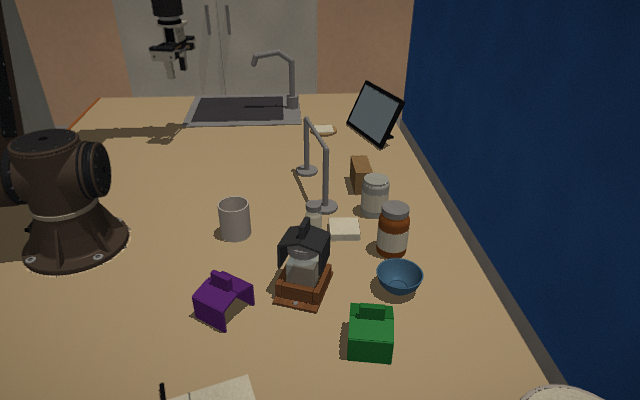

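View pics/top0.png

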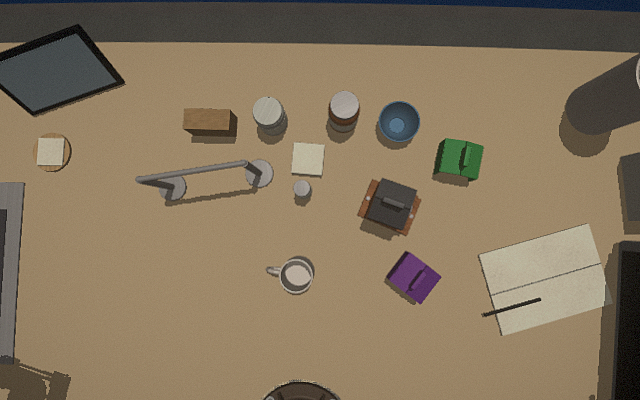

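Side view: the dark grip sits on the jar at (304,245), and the rail runs from (308,120) to (326,150). Top view: grip at (393,204), rail bar from (140,180) to (247,163). Things that could be mistaken for the grip are green (459,159), purple (413,277) and the dark one on the jar (393,204). For the rail, there's the sink tap at side (275,60). I pick the dark grip, since it sits on the jar in the wooden brace.

```bash
python3 - <<'E'
from h import *
a=load('top');b=load('side')
A=cloud(a);B=cloud(b)
i1=cv2.resize(a['image'][150:260,335:455],None,fx=4,fy=4,interpolation=cv2.INTER_CUBIC)
i2=cv2.resize(b['image'][200:320,250:350],None,fx=3.6,fy=3.6,interpolation=cv2.INTER_CUBIC)
h=max(i1.shape[0],i2.shape[0]);o=np.zeros((h,i1.shape[1]+i2.shape[1]-0,3),np.uint8)
o[:i1.shape[0],:i1.shape[1]]=i1;o[:i2.shape[0],i1.shape[1]:]=i2
o=cv2.resize(o,None,fx=min(1,800/o.shape[1]),fy=min(1,800/o.shape[1]));cv2.imwrite('pics/crop1.png',np.clip(o*1.8,0,255).astype(np.uint8))
def rect(P,name):
    (c,s,ang)=cv2.minAreaRect((P[:,:2]*1000).astype(np.float32)); box=cv2.boxPoints((c,s,ang))
    print(name,len(P),'c',np.round(c,1),'s',np.round(s,1),'ang',round(ang,1),'z',np.round(np.percentile(P[:,2],[2,50,98])*1000,1))
g=A[160:245,350:430].reshape(-1,3)
print('max z',np.percentile(g[:,2],[90,95,98,99.8]))
zm=np.percentile(g[:,2],99.5)
rect(g[g[:,2]>zm-.008],'rib');rect(g[(g[:,2]>zm-.055)],'roof')
rect(g[(g[:,2]>.03)&(g[:,2]<.055)],'block')
q=A[150:205,130:262].reshape(-1,3); q=q[(q[:,2]>.165)&(q[:,2]<.2)]; rect(q,'bar top')
q=B[110:215,295:340].reshape(-1,3); q=q[(q[:,2]>.165)&(q[:,2]<.2)&(q[:,1]>.1)]; rect(q,'bar side')
for n,(u,v) in dict(shaker=(302,187),round=(344,100),tin=(268,108),mug=(297,272),notes=(308,158),bowl=(398,122),carton=(208,118),foot1=(173,190),foot2=(262,176)).items(): print(n,np.round(A[v-1:v+2,u-1:u+2].reshape(-1,3).mean(0)*1000))
E
```

```text
max z [0.13367488 0.13689359 0.16377779 0.98441133]
rib 156 c [ 534.7 -134. ] s [ 29.7 153.8] ang 13.0 z [162.6 166.4 984.4]
roof 1635 c [ 549.2 -152. ] s [171.1 106.8] ang 85.4 z [123.3 132.6 168.9]
block 176 c [ 542.8 -200.2] s [95.8 94.7] ang 69.5 z [32.4 42.7 46.5]
bar top 712 c [598.8 228.5] s [ 15.7 237.1] ang 10.2 z [174.  185.5 188.9]
bar side 214 c [599.1 225.3] s [ 15.2 234.7] ang 10.1 z [166.  183.1 186.8]
shaker [580.   7.  86.]
round [770. -82. 126.]
tin [754.  87. 106.]
mug [380.  18.   6.]
notes [657.  -1.  24.]
bowl [ 755. -219.    6.]
carton [737. 232.  76.]
foot1 [571. 331.  12.]
foot2 [611. 112.  11.]
```

View pics/crop1.png

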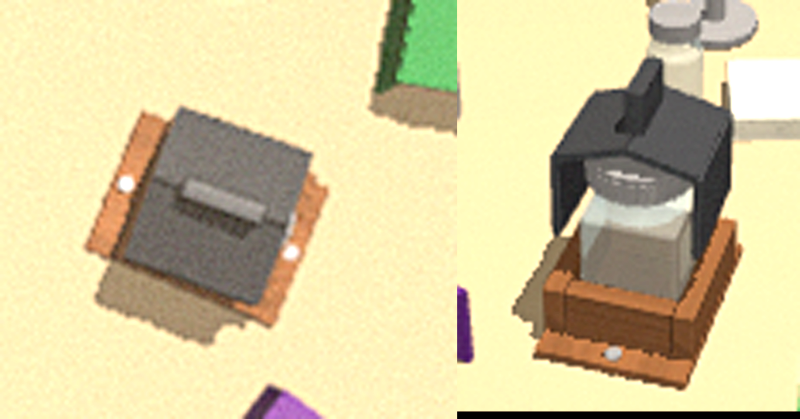

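The crop shows the dark saddle on the glass jar in the brace, with the rib along the ridge at about (225,200) in the left half. Next I refine with the invalid depths masked out.

```bash
python3 - <<'E'
from h import *
a=load('top');b=load('side')
A=cloud(a);B=cloud(b);A[a['depth']==0]=np.nan;B[b['depth']==0]=np.nan
def rect(P,name):
    (c,s,ang)=cv2.minAreaRect((P[:,:2]*1000).astype(np.float32))
    m=np.median(P[:,:2],0)*1000;w,V=np.linalg.eigh(np.cov(P[:,:2].T)); d=V[:,1]
    print(name,len(P),'c',np.round(c,1),'s',np.round(s,1),'ang',round(ang,1),'med',m.round(1),'dir',round(np.degrees(np.arctan2(d[1],d[0]))%180,1),'z',np.round(np.percentile(P[:,2],[2,50,98])*1000,1))
for n,g in(('top',A[160:245,350:430].reshape(-1,3)),('side',B[215:275,270:335].reshape(-1,3))):
    g=g[np.isfinite(g[:,0])]
    rect(g[(g[:,2]>.158)&(g[:,2]<.18)&(g[:,1]<-.1)],n+' rib');rect(g[(g[:,2]>.117)&(g[:,1]<-.1)],n+' roof')
h=a['image'];hsv=cv2.cvtColor(h,cv2.COLOR_BGR2HSV)
m=(hsv[...,0]<12)&(hsv[...,1]>130);mm=np.zeros_like(m);mm[170:245,350:430]=1
P=A[m&mm]; rect(P[P[:,2]>-.01],'brace wood')
E
```

```text
top rib 136 c [ 546.9 -187.6] s [45.1 12. ] ang 71.1 med [ 546.2 -188. ] dir 70.3 z [159.6 166.  170.3]
top roof 1608 c [ 546.3 -190.7] s [82.2 91.7] ang 71.0 med [ 544.3 -188.8] dir 166.3 z [123.4 132.5 167.4]
side rib 99 c [ 546.3 -188.4] s [45.5 12.4] ang 70.5 med [ 545.5 -194.5] dir 69.7 z [158.4 164.2 167.7]
side roof 1254 c [ 545.3 -191.6] s [87.6 92.5] ang 70.4 med [ 547.1 -206.5] dir 12.0 z [118.4 130.7 165.7]
brace wood 61 c [ 542.9 -199.5] s [127.3  94.4] ang 68.8 med [ 543.4 -168.2] dir 67.7 z [ 5.7  9.3 44.1]
```

Call:
step_arm --increments '[{"tx": 27,"ty": -34,"tz": 5,"az": -8,"claw": 1},{"tx": 27,"ty": -34,"tz": 5,"az": -8,"claw": 1},{"tx": 27,"ty": -34,"tz": 5,"az": -8,"claw": 1},{"tx": 27,"ty": -34,"tz": 5,"az": -8,"claw": 1},{"tx": 27,"ty": -34,"tz": 5,"az": -8,"claw": 1},{"tx": 27,"ty": -34,"tz": 5,"az": -8,"claw": 1},{"tx": 27,"ty": -34,"tz": 5,"az": -8,"claw": 1},{"tx": 27,"ty": -34,"tz": 5,"az": -8,"claw": 1},{"tx": 27,"ty": -34,"tz": 5,"az": -8,"claw": 1},{"tx": 27,"ty": -34,"tz": 5,"az": -8,"claw": 1},{"tx": 27,"ty": -34,"tz": 5,"az": -8,"claw": 1},{"tx": 27,"ty": -34,"tz": 5,"az": -8,"claw": 1}]'

```text
$.increments[0]: bad value
```

Call:
step_arm --increments '[{"tx": 27,"ty": -34,"tz": 5,"ax": 0,"ay": 0,"az": -8,"claw": 1}]'

```text
time_s: 0.2
tcp_pos: [0.1796, 0.6246, 0.248]
eef_rot: [179.9, -0.0, -21.1]
contact_force: [0.9, -1.2, 0.3]
gripper_width: 0.0875
```

Call:
step_arm --increments '[{"tx": 27,"ty": -34,"tz": 5,"ax": 0,"ay": 0,"az": -8,"claw": 1},{"tx": 27,"ty": -34,"tz": 5,"ax": 0,"ay": 0,"az": -8,"claw": 1},{"tx": 27,"ty": -34,"tz": 5,"ax": 0,"ay": 0,"az": -8,"claw": 1},{"tx": 27,"ty": -34,"tz": 5,"ax": 0,"ay": 0,"az": -8,"claw": 1},{"tx": 27,"ty": -34,"tz": 5,"ax": 0,"ay": 0,"az": -8,"claw": 1},{"tx": 27,"ty": -34,"tz": 5,"ax": 0,"ay": 0,"az": -8,"claw": 1},{"tx": 27,"ty": -34,"tz": 5,"ax": 0,"ay": 0,"az": -8,"claw": 1},{"tx": 27,"ty": -34,"tz": 5,"ax": 0,"ay": 0,"az": -8,"claw": 1},{"tx": 27,"ty": -34,"tz": 5,"ax": 0,"ay": 0,"az": -8,"claw": 1},{"tx": 27,"ty": -34,"tz": 5,"ax": 0,"ay": 0,"az": -8,"claw": 1},{"tx": 27,"ty": -34,"tz": 5,"ax": 0,"ay": 0,"az": -8,"claw": 1}]'

```text
time_s: 1.3
tcp_pos: [0.479, 0.2474, 0.3057]
eef_rot: [180.0, -0.0, -109.5]
contact_force: [0.3, 0.4, -0.3]
gripper_width: 0.0879
```

Call:
step_arm --increments '[{"tx": 6,"ty": -40,"tz": -5,"ax": 0,"ay": 0,"az": 0,"claw": 1},{"tx": 6,"ty": -40,"tz": -5,"ax": 0,"ay": 0,"az": 0,"claw": 1},{"tx": 6,"ty": -40,"tz": -5,"ax": 0,"ay": 0,"az": 0,"claw": 1},{"tx": 6,"ty": -40,"tz": -5,"ax": 0,"ay": 0,"az": 0,"claw": 1},{"tx": 6,"ty": -40,"tz": -5,"ax": 0,"ay": 0,"az": 0,"claw": 1},{"tx": 6,"ty": -40,"tz": -5,"ax": 0,"ay": 0,"az": 0,"claw": 1},{"tx": 6,"ty": -40,"tz": -5,"ax": 0,"ay": 0,"az": 0,"claw": 1},{"tx": 6,"ty": -40,"tz": -5,"ax": 0,"ay": 0,"az": 0,"claw": 1},{"tx": 6,"ty": -40,"tz": -5,"ax": 0,"ay": 0,"az": 0,"claw": 1},{"tx": 6,"ty": -40,"tz": -5,"ax": 0,"ay": 0,"az": 0,"claw": 1},{"tx": 8,"ty": -37,"tz": -5,"ax": 0,"ay": 0,"az": 0,"claw": 1},{"tx": 0,"ty": 0,"tz": 0,"ax": 0,"ay": 0,"az": 0,"claw": 1}]'

```text
time_s: 2.5
tcp_pos: [0.5461, -0.1914, 0.2488]
eef_rot: [179.9, -0.1, -109.4]
contact_force: [-0.9, 1.2, -0.9]
gripper_width: 0.0872
```

Call:
step_arm --increments '[{"tx": 0,"ty": 2,"tz": -20,"ax": 0,"ay": 0,"az": -1,"claw": 0},{"tx": 0,"ty": 0,"tz": -20,"ax": 0,"ay": 0,"az": 0,"claw": 0},{"tx": 0,"ty": 0,"tz": -20,"ax": 0,"ay": 0,"az": 0,"claw": 0},{"tx": 0,"ty": 0,"tz": -15,"ax": 0,"ay": 0,"az": 0,"claw": 0},{"tx": 0,"ty": 0,"tz": -13,"ax": 0,"ay": 0,"az": 0,"claw": 0},{"tx": 0,"ty": 0,"tz": 0,"ax": 0,"ay": 0,"az": 0,"claw": 0},{"tx": 0,"ty": 0,"tz": 0,"ax": 0,"ay": 0,"az": 0,"claw": -1},{"tx": 0,"ty": 0,"tz": 0,"ax": 0,"ay": 0,"az": 0,"claw": -1},{"tx": 0,"ty": 0,"tz": 0,"ax": 0,"ay": 0,"az": 0,"claw": -1},{"tx": 0,"ty": 0,"tz": 0,"ax": 0,"ay": 0,"az": 0,"claw": -1},{"tx": 0,"ty": 0,"tz": 0,"ax": 0,"ay": 0,"az": 0,"claw": -1}]' --newtons 20

```text
time_s: 3.6
tcp_pos: [0.5467, -0.186, 0.163]
eef_rot: [-179.9, 0.0, -110.2]
contact_force: [0.4, -0.7, 1.9]
gripper_width: 0.0118
```

Gripped at 11.8 mm, which matches the rib. Lift it straight up.

Call:
step_arm --increments '[{"tx": 0,"ty": 0,"tz": 5,"ax": 0,"ay": 0,"az": 0,"claw": -1},{"tx": 0,"ty": 0,"tz": 10,"ax": 0,"ay": 0,"az": 0,"claw": -1},{"tx": 0,"ty": 0,"tz": 15,"ax": 0,"ay": 0,"az": 0,"claw": -1},{"tx": 0,"ty": 0,"tz": 20,"ax": 0,"ay": 0,"az": 0,"claw": -1},{"tx": 0,"ty": 0,"tz": 20,"ax": 0,"ay": 0,"az": 0,"claw": -1},{"tx": 0,"ty": 0,"tz": 20,"ax": 0,"ay": 0,"az": 0,"claw": -1},{"tx": 0,"ty": 0,"tz": 20,"ax": 0,"ay": 0,"az": 0,"claw": -1},{"tx": 0,"ty": 0,"tz": 20,"ax": 0,"ay": 0,"az": 0,"claw": -1},{"tx": 0,"ty": 0,"tz": 20,"ax": 0,"ay": 0,"az": 0,"claw": -1},{"tx": 0,"ty": 0,"tz": 0,"ax": 0,"ay": 0,"az": 0,"claw": -1}]'

```text
time_s: 4.6
tcp_pos: [0.5475, -0.1863, 0.3165]
eef_rot: [-179.7, 0.1, -110.2]
contact_force: [-0.5, -0.0, -0.4]
gripper_width: 0.0119
```

```bash
python3 - <<'E'
from h import *
a=cap('top');b=cap('side')
o=np.hstack([cv2.resize(a['image'][130:270,320:450],None,fx=3,fy=3),cv2.resize(b['image'][160:300,240:370],None,fx=3,fy=3)])
cv2.imwrite('pics/lift.png',np.clip(o*1.7,0,255).astype(np.uint8));print(o.shape,r.get_state()['tcp_pos'],r.get_state()['contact_force'])
A=cloud(a);A[a['depth']==0]=np.nan
g=A[140:260,320:450].reshape(-1,3);g=g[np.isfinite(g[:,0])]
B=cloud(b);B[b['depth']==0]=np.nan
# cap from side view
E
```

```text
(420, 780, 3) [ 0.54635123 -0.18580326  0.31310593] [ 0.29493652 -0.59460668 -0.80661529]
```

View pics/lift.png

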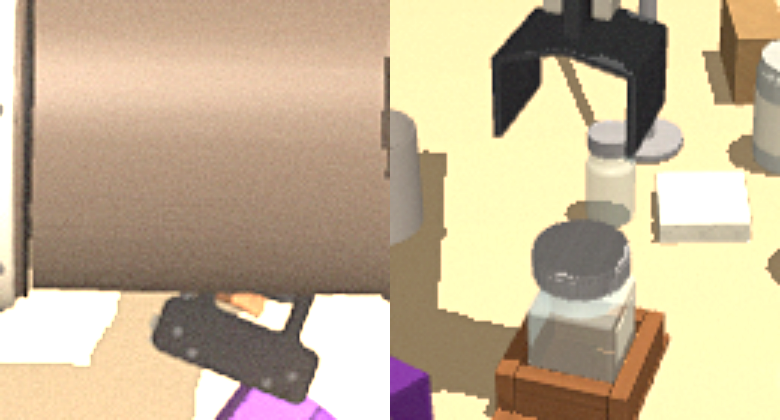

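The grip was lifted level and clear, and the jar stayed in its brace (side crop, cap at (580,258)). Carry it to the rail.

Call:
step_arm --increments '[{"tx": 4,"ty": 34,"tz": 0,"ax": 0,"ay": 0,"az": 2.5,"claw": -1},{"tx": 4,"ty": 34,"tz": 0,"ax": 0,"ay": 0,"az": 2.5,"claw": -1},{"tx": 4,"ty": 34,"tz": 0,"ax": 0,"ay": 0,"az": 2.5,"claw": -1},{"tx": 4,"ty": 34,"tz": 0,"ax": 0,"ay": 0,"az": 2.5,"claw": -1},{"tx": 5,"ty": 34,"tz": 0,"ax": 0,"ay": 0,"az": 2.5,"claw": -1},{"tx": 5,"ty": 34,"tz": 0,"ax": 0,"ay": 0,"az": 2.5,"claw": -1},{"tx": 5,"ty": 34,"tz": 0,"ax": 0,"ay": 0,"az": 2.5,"claw": -1},{"tx": 5,"ty": 34,"tz": 0,"ax": 0,"ay": 0,"az": 2.5,"claw": -1},{"tx": 5,"ty": 34,"tz": 0,"ax": 0,"ay": 0,"az": 2.5,"claw": -1},{"tx": 4,"ty": 34,"tz": 0,"ax": 0,"ay": 0,"az": 2.5,"claw": -1},{"tx": 4,"ty": 34,"tz": 0,"ax": 0,"ay": 0,"az": 2.5,"claw": -1},{"tx": 4,"ty": 37,"tz": 0,"ax": 0,"ay": 0,"az": 2.5,"claw": -1}]'

```text
time_s: 5.9
tcp_pos: [0.5989, 0.2261, 0.3114]
eef_rot: [179.9, -0.0, -80.1]
contact_force: [-0.1, 0.1, -1.5]
gripper_width: 0.0115
```

Call:
step_arm --increments '[{"tx": 0,"ty": 0,"tz": 0,"ax": 0,"ay": 0,"az": 0,"claw": -1},{"tx": 0,"ty": 0,"tz": 0,"ax": 0,"ay": 0,"az": 0,"claw": -1}]'

```text
time_s: 6.1
tcp_pos: [0.5988, 0.2258, 0.3109]
eef_rot: [179.8, -0.1, -80.2]
contact_force: [-0.3, -0.7, -0.8]
gripper_width: 0.0124
```

```bash
python3 - <<'E'
from h import *
b=cap('side')
cv2.imwrite('pics/rail.png',np.clip(cv2.resize(b['image'][60:220,250:390],None,fx=3,fy=3)*1.6,0,255).astype(np.uint8));print(r.get_state()['tcp_pos'],r.get_state()['eef_rot'])
E
```

```text
[0.59891919 0.22498988 0.31140834] [ 1.79885261e+02 -4.96060687e-02 -8.02112924e+01]
```

View pics/rail.png

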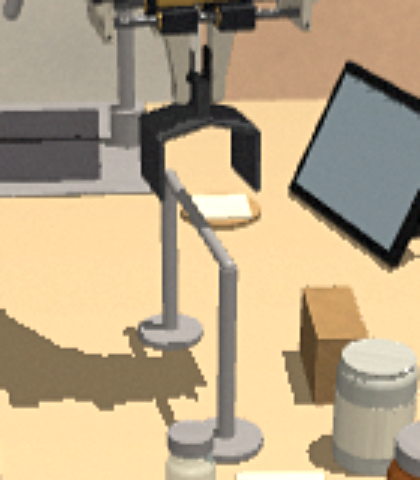

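The flaps straddle the bar at (150,160) and (247,160), and the bar's middle is at about (200,220). Lower it.

Call:
step_arm --increments '[{"tx": 0,"ty": 0,"tz": -15,"ax": 0,"ay": 0,"az": 0,"claw": -1},{"tx": 0,"ty": 0,"tz": -15,"ax": 0,"ay": 0,"az": 0,"claw": -1},{"tx": 0,"ty": 0,"tz": -15,"ax": 0,"ay": 0,"az": 0,"claw": -1},{"tx": 0,"ty": 0,"tz": -15,"ax": 0,"ay": 0,"az": 0,"claw": -1},{"tx": 0,"ty": 0,"tz": -12,"ax": 0,"ay": 0,"az": 0,"claw": -1},{"tx": 0,"ty": 0,"tz": -8,"ax": 0,"ay": 0,"az": 0,"claw": -1},{"tx": 0,"ty": 0,"tz": -6,"ax": 0,"ay": 0,"az": 0,"claw": -1},{"tx": 0,"ty": 0,"tz": -4,"ax": 0,"ay": 0,"az": 0,"claw": -1},{"tx": 0,"ty": 0,"tz": 0,"ax": 0,"ay": 0,"az": 0,"claw": -1}]'

```text
time_s: 7.05
tcp_pos: [0.5994, 0.225, 0.2223]
eef_rot: [180.0, -0.0, -80.2]
contact_force: [0.1, 0.0, -0.9]
gripper_width: 0.0119
```

Call:
step_arm --increments '[{"tx": 0,"ty": 0,"tz": -3,"ax": 0,"ay": 0,"az": 0,"claw": -1},{"tx": 0,"ty": 0,"tz": -2,"ax": 0,"ay": 0,"az": 0,"claw": -1},{"tx": 0,"ty": 0,"tz": 0,"ax": 0,"ay": 0,"az": 0,"claw": -1}]'

```text
time_s: 7.35
tcp_pos: [0.6, 0.2249, 0.2188]
eef_rot: [-179.9, -0.0, -80.2]
contact_force: [-0.1, -2.2, 4.3]
gripper_width: 0.0121
```

Call:
step_arm --increments '[{"tx": 0,"ty": 0,"tz": -2,"ax": 0,"ay": 0,"az": 0,"claw": -1},{"tx": 0,"ty": 0,"tz": 0,"ax": 0,"ay": 0,"az": 0,"claw": -1}]'

```text
time_s: 7.55
tcp_pos: [0.6, 0.2245, 0.2172]
eef_rot: [-179.9, -0.0, -80.2]
contact_force: [-0.6, -3.9, 6.2]
gripper_width: 0.0117
```

The rising upward force shows it is resting on the bar. Release it.

Call:
step_arm --increments '[{"tx": 0,"ty": 0,"tz": 1,"ax": 0,"ay": 0,"az": 0,"claw": -0.6},{"tx": 0,"ty": 0,"tz": 0,"ax": 0,"ay": 0,"az": 0,"claw": -0.3},{"tx": 0,"ty": 0,"tz": 0,"ax": 0,"ay": 0,"az": 0,"claw": -0.3},{"tx": 0,"ty": 0,"tz": 0,"ax": 0,"ay": 0,"az": 0,"claw": -0.3},{"tx": 0,"ty": 0,"tz": 0,"ax": 0,"ay": 0,"az": 0,"claw": -0.3},{"tx": 0,"ty": 0,"tz": 8,"ax": 0,"ay": 0,"az": 0,"claw": -0.1},{"tx": 0,"ty": 0,"tz": 15,"ax": 0,"ay": 0,"az": 0,"claw": 0},{"tx": 0,"ty": 0,"tz": 20,"ax": 0,"ay": 0,"az": 0,"claw": 0.3},{"tx": 0,"ty": 0,"tz": 20,"ax": 0,"ay": 0,"az": 0,"claw": 1},{"tx": 0,"ty": 0,"tz": 20,"ax": 0,"ay": 0,"az": 0,"claw": 1},{"tx": 0,"ty": 0,"tz": 0,"ax": 0,"ay": 0,"az": 0,"claw": 1}]'

```text
time_s: 8.65
tcp_pos: [0.6007, 0.2255, 0.3036]
eef_rot: [-179.7, 0.1, -80.2]
contact_force: [0.0, -0.1, -0.5]
gripper_width: 0.0703
```

```bash
python3 - <<'E'
from h import *
b=cap('side')
cv2.imwrite('pics/rail2.png',np.clip(cv2.resize(b['image'][60:320,240:440],None,fx=2.3,fy=2.3)*1.6,0,255).astype(np.uint8))
B=cloud(b);B[b['depth']==0]=np.nan
img=cv2.cvtColor(b['image'],cv2.COLOR_BGR2HSV)
g=B[200:320,250:350].reshape(-1,3);g=g[np.isfinite(g[:,0])]
c=g[(g[:,2]>.118)&(g[:,2]<.13)&(np.hypot(g[:,0]-.545,g[:,1]+.195)<.06)]
print('cap top',len(c),cv2.minEnclosingCircle((c[:,:2]*1000).astype(np.float32)),np.median(c,0))
c=g[(g[:,2]>.036)&(g[:,2]<.046)&(np.hypot(g[:,0]-.545,g[:,1]+.195)<.08)]
print('block',cv2.minAreaRect((c[:,:2]*1000).astype(np.float32)))
c=B.reshape(-1,3);c=c[np.isfinite(c[:,0])];c=c[(c[:,2]>.205)&(c[:,2]<.225)&(np.hypot(c[:,0]-.599,c[:,1]-.225)<.05)]
print('rib',len(c),np.median(c,0),cv2.minAreaRect((c[:,:2]*1000).astype(np.float32)))
E
```

```text
cap top 571 ((542.5145874023438, -201.45884704589844), 34.45338821411133) [ 0.54325509 -0.20557958  0.12379654]
block ((542.8131713867188, -202.27682495117188), (98.73868560791016, 95.62052917480469), 68.8446044921875)
rib 66 [0.60206084 0.2135617  0.21586779] ((603.228759765625, 219.36524963378906), (13.35123348236084, 50.8235969543457), 12.488724708557129)
```

View pics/rail2.png

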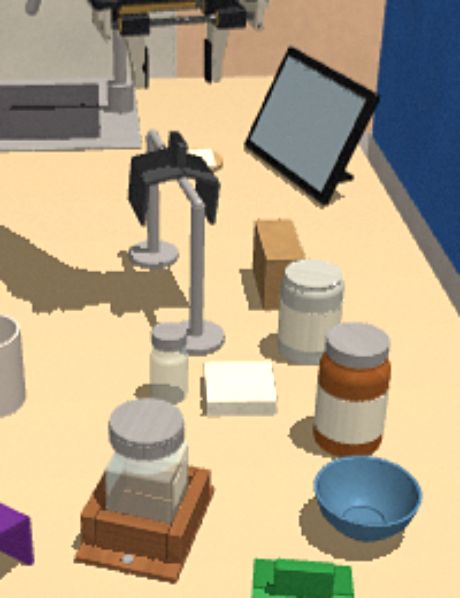

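The grip hangs on the bar with one flap each side, at (143,195) and (212,195), and nothing else has moved. Now the cap's centre from the top view.

```bash
python3 - <<'E'
from h import *
b=cap('top')
B=cloud(b);B[b['depth']==0]=np.nan
g=B[150:260,330:450].reshape(-1,3);g=g[np.isfinite(g[:,0])]
c=g[(g[:,2]>.118)&(g[:,2]<.13)&(np.hypot(g[:,0]-.545,g[:,1]+.195)<.06)]
print('cap top',len(c),cv2.minEnclosingCircle((c[:,:2]*1000).astype(np.float32)),c.mean(0))
E
```

```text
cap top 741 ((544.3209838867188, -201.16355895996094), 33.47456359863281) [ 0.54394785 -0.1997726   0.12525237]
```

Call:
step_arm --increments '[{"tx": -5,"ty": -36,"tz": 0,"ax": 0,"ay": 0,"az": 0,"claw": 1},{"tx": -5,"ty": -36,"tz": 0,"ax": 0,"ay": 0,"az": 0,"claw": 1},{"tx": -5,"ty": -36,"tz": 0,"ax": 0,"ay": 0,"az": 0,"claw": 1},{"tx": -5,"ty": -36,"tz": 0,"ax": 0,"ay": 0,"az": 0,"claw": 1},{"tx": -5,"ty": -36,"tz": 0,"ax": 0,"ay": 0,"az": 0,"claw": 1},{"tx": -5,"ty": -36,"tz": -10,"ax": 0,"ay": 0,"az": 0,"claw": 1},{"tx": -5,"ty": -36,"tz": -10,"ax": 0,"ay": 0,"az": 0,"claw": 1},{"tx": -5,"ty": -36,"tz": -10,"ax": 0,"ay": 0,"az": 0,"claw": 1},{"tx": -5,"ty": -36,"tz": -10,"ax": 0,"ay": 0,"az": 0,"claw": 1},{"tx": -5,"ty": -36,"tz": -10,"ax": 0,"ay": 0,"az": 0,"claw": 1},{"tx": -5,"ty": -36,"tz": -10,"ax": 0,"ay": 0,"az": 0,"claw": 1},{"tx": -2,"ty": -31,"tz": -10,"ax": 0,"ay": 0,"az": 0,"claw": 1}]'

```text
time_s: 9.95
tcp_pos: [0.5413, -0.2035, 0.2285]
eef_rot: [179.9, 0.0, -80.2]
contact_force: [0.9, 0.4, 0.4]
gripper_width: 0.0875
```

Call:
step_arm --increments '[{"tx": 0,"ty": 0,"tz": 0,"ax": 0,"ay": 0,"az": 0,"claw": 1},{"tx": 0,"ty": 0,"tz": 0,"ax": 0,"ay": 0,"az": 0,"claw": 1}]'

```text
time_s: 10.15
tcp_pos: [0.5417, -0.2025, 0.2285]
eef_rot: [179.9, 0.0, -80.3]
contact_force: [-0.1, -0.1, -0.3]
gripper_width: 0.0874
```

Call:
step_arm --increments '[{"tx": 2,"ty": 1.5,"tz": -20,"ax": 0,"ay": 0,"az": 0,"claw": 1},{"tx": 0,"ty": 0,"tz": -20,"ax": 0,"ay": 0,"az": 0,"claw": 1},{"tx": 0,"ty": 0,"tz": -20,"ax": 0,"ay": 0,"az": 0,"claw": 1},{"tx": 0,"ty": 0,"tz": -15,"ax": 0,"ay": 0,"az": 0,"claw": 1},{"tx": 0,"ty": 0,"tz": -15,"ax": 0,"ay": 0,"az": 0,"claw": 1},{"tx": 0,"ty": 0,"tz": -10,"ax": 0,"ay": 0,"az": 0,"claw": 1},{"tx": 0,"ty": 0,"tz": -7,"ax": 0,"ay": 0,"az": 0,"claw": 1},{"tx": 0,"ty": 0,"tz": -5,"ax": 0,"ay": 0,"az": 0,"claw": 1},{"tx": 0,"ty": 0,"tz": 0,"ax": 0,"ay": 0,"az": 0,"claw": 1},{"tx": 0,"ty": 0,"tz": 0,"ax": 0,"ay": 0,"az": 0,"claw": 1}]'

```text
time_s: 11.15
tcp_pos: [0.5447, -0.2004, 0.118]
eef_rot: [-180.0, -0.0, -80.2]
contact_force: [-0.6, -1.1, -0.2]
gripper_width: 0.0877
```

```bash
python3 - <<'E'
from h import *
b=cap('side')
cv2.imwrite('pics/cap.png',np.clip(cv2.resize(b['image'][180:320,240:380],None,fx=3.5,fy=3.5)*1.7,0,255).astype(np.uint8));print(r.get_state())
E
```

```text
{'time_s': 11.2, 'joints': array([-9.03841110e-01,  1.82368139e+01, -2.09638411e+01,  9.16341937e-03,
       -5.07464360e+01,  1.06779257e+01]), 'qd': array([-0.18634414, -0.1152883 , -0.01101837, -0.0625402 ,  0.18283713,
       -0.00229853]), 'joint_torque': array([ 5.86799299e-02, -4.96127200e+01,  2.40321279e+01,  5.71653932e+00,
        5.01050160e-02, -1.44684909e-03]), 'tcp_pos': array([ 0.54478532, -0.20046304,  0.11815237]), 'eef_rot': array([-1.79949323e+02, -1.67814552e-02, -8.02201279e+01]), 'contact_force': array([-1.10643085, -0.39573035,  0.10620639]), 'moment': array([ 0.07133831, -0.02005894,  0.00968097]), 'gripper_width': 0.08749622701864113}
```

View pics/cap.png

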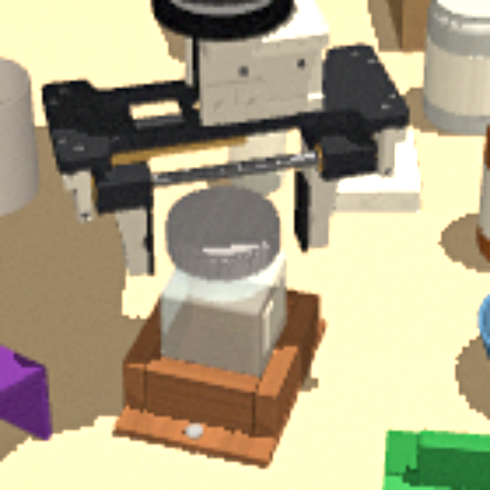

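The fingers straddle the cap, at (138,240) and (315,205) with the cap at (222,230). Close on it.

Call:
step_arm --increments '[{"tx": -0.5,"ty": -0.5,"tz": -2,"ax": 0,"ay": 0,"az": 0,"claw": 0.6},{"tx": 0,"ty": 0,"tz": 0,"ax": 0,"ay": 0,"az": 0,"claw": 0.4},{"tx": 0,"ty": 0,"tz": 0,"ax": 0,"ay": 0,"az": 0,"claw": -1},{"tx": 0,"ty": 0,"tz": 0,"ax": 0,"ay": 0,"az": 0,"claw": -1},{"tx": 0,"ty": 0,"tz": 0,"ax": 0,"ay": 0,"az": 0,"claw": -1},{"tx": 0,"ty": 0,"tz": 0,"ax": 0,"ay": 0,"az": 0,"claw": -1}]' --newtons 50

```text
time_s: 11.8
tcp_pos: [0.5438, -0.201, 0.1157]
eef_rot: [180.0, -0.0, -80.2]
contact_force: [-2.1, -0.9, 2.4]
gripper_width: 0.0648
```

```bash
python3 -c "
from h import *
s=r.get_state();print(s['tcp_pos'],s['contact_force'],s['moment'],s['gripper_width'])"
```

```text
[ 0.54377047 -0.20101617  0.11571077] [-2.14045201 -0.88446282  2.38686644] [0.05762221 0.56925406 0.0157401 ] 0.06477211775962723
```

Call:
step_arm --increments '[{"tx": 0,"ty": 0,"tz": 0,"ax": 0,"ay": 0,"az": 5,"claw": -1},{"tx": 0,"ty": 0,"tz": 0.2,"ax": 0,"ay": 0,"az": 5,"claw": -1},{"tx": 0,"ty": 0,"tz": 0.3,"ax": 0,"ay": 0,"az": 5,"claw": -1},{"tx": 0,"ty": 0,"tz": 0.3,"ax": 0,"ay": 0,"az": 5,"claw": -1},{"tx": 0,"ty": 0,"tz": 0.3,"ax": 0,"ay": 0,"az": 5,"claw": -1},{"tx": 0,"ty": 0,"tz": 0.3,"ax": 0,"ay": 0,"az": 5,"claw": -1}]'

```text
time_s: 12.4
tcp_pos: [0.5446, -0.2009, 0.1171]
eef_rot: [-179.9, -0.0, -50.0]
contact_force: [1.5, 0.6, -0.6]
gripper_width: 0.0646
```

```bash
python3 -c "
from h import *
s=r.get_state();print(s['tcp_pos'],s['eef_rot'],s['contact_force'],s['moment'],s['gripper_width'])"
```

```text
[ 0.54455466 -0.20085673  0.1170944 ] [-1.79943224e+02 -4.37016425e-02 -5.00332176e+01] [ 1.46100181  0.64567475 -0.60743084] [ 0.02217924 -0.38181562 -0.17151257] 0.06464108837686006
```

Call:
step_arm --increments '[{"tx": 0,"ty": 0,"tz": 0.3,"ax": 0,"ay": 0,"az": 5,"claw": -1},{"tx": 0,"ty": 0,"tz": 0.3,"ax": 0,"ay": 0,"az": 5,"claw": -1},{"tx": 0,"ty": 0,"tz": 0.3,"ax": 0,"ay": 0,"az": 5,"claw": -1},{"tx": 0,"ty": 0,"tz": 0.3,"ax": 0,"ay": 0,"az": 5,"claw": -1}]'

```text
time_s: 12.8
tcp_pos: [0.5447, -0.2009, 0.1183]
eef_rot: [-180.0, -0.1, -30.0]
contact_force: [1.9, -1.3, -1.6]
gripper_width: 0.0647
```

```bash
python3 -c "
from h import *
s=r.get_state();print(s['tcp_pos'],s['eef_rot'],s['contact_force'],s['moment'],s['gripper_width'])"
```

```text
[ 0.54474123 -0.20092443  0.11825888] [-1.79957113e+02 -7.72854476e-02 -3.00305465e+01] [ 1.9058721  -1.25108391 -1.63312723] [-0.22155746 -0.58820267 -0.20207418] 0.06467869919765513
```

Call:
step_arm --increments '[{"tx": 0,"ty": 0,"tz": 0.3,"ax": 0,"ay": 0,"az": 5,"claw": -1},{"tx": 0,"ty": 0,"tz": 0.3,"ax": 0,"ay": 0,"az": 5,"claw": -1}]'

```text
time_s: 13.0
tcp_pos: [0.5448, -0.201, 0.1189]
eef_rot: [-180.0, -0.1, -20.0]
contact_force: [1.4, -0.9, -1.2]
gripper_width: 0.0649
```

```bash
python3 -c "
from h import *
s=r.get_state();print(s['tcp_pos'],s['eef_rot'],s['contact_force'],s['moment'],s['gripper_width'])"
```

```text
[ 0.54478499 -0.20100731  0.11888814] [-1.79982284e+02 -8.72122553e-02 -2.00216611e+01] [ 1.36423441 -0.94813385 -1.18978356] [-0.48587749 -0.62281452 -0.13886951] 0.0648518999672298
```

Call:
step_arm --increments '[{"tx": 0,"ty": 0,"tz": 0.3,"ax": 0,"ay": 0,"az": 5,"claw": -1},{"tx": 0,"ty": 0,"tz": 0,"ax": 0,"ay": 0,"az": 0,"claw": -1}]'

```text
time_s: 13.2
tcp_pos: [0.5448, -0.201, 0.1195]
eef_rot: [-180.0, -0.1, -15.1]
contact_force: [1.2, -0.9, 2.3]
gripper_width: 0.0648
```

```bash
python3 -c "
from h import *
s=r.get_state();print(s['tcp_pos'],s['eef_rot'],s['contact_force'],s['moment'],s['gripper_width'])"
```

```text
[ 0.54480029 -0.20104286  0.11945759] [-1.79996801e+02 -9.28660805e-02 -1.51316260e+01] [ 1.24663666 -0.85969042  2.3487745 ] [-0.20258518 -0.27759897  0.07992487] 0.06482739169729386
```

Call:
step_arm --increments '[{"tx": 0,"ty": 0,"tz": 0.3,"ax": 0,"ay": 0,"az": 5,"claw": -1},{"tx": 0,"ty": 0,"tz": 0,"ax": 0,"ay": 0,"az": 0,"claw": -1}]'

```text
time_s: 13.4
tcp_pos: [0.5448, -0.2011, 0.1202]
eef_rot: [180.0, -0.1, -10.2]
contact_force: [0.4, -0.4, 6.0]
gripper_width: 0.0649
```

```bash
python3 -c "
from h import *
s=r.get_state();print(s['tcp_pos'],s['eef_rot'],s['contact_force'],s['moment'],s['gripper_width'])"
```

```text
[ 0.54475518 -0.20106916  0.12022076] [ 1.79990493e+02 -1.04961664e-01 -1.02045666e+01] [ 0.38364429 -0.44243531  5.97207031] [-0.02381502 -0.01748824  0.07015897] 0.06489105948988504
```

The turning moment is gone and the seal now pushes the cap up, so the threads have let go. Lift gently.

Call:
step_arm --increments '[{"tx": 0,"ty": 0,"tz": 1,"ax": 0,"ay": 0,"az": 0,"claw": -1},{"tx": 0,"ty": 0,"tz": 1,"ax": 0,"ay": 0,"az": 0,"claw": -1},{"tx": 0,"ty": 0,"tz": 1,"ax": 0,"ay": 0,"az": 0,"claw": -1},{"tx": 0,"ty": 0,"tz": 0,"ax": 0,"ay": 0,"az": 0,"claw": -1}]'

```text
time_s: 13.8
tcp_pos: [0.5438, -0.2009, 0.1223]
eef_rot: [-180.0, 0.0, -10.3]
contact_force: [0.1, 0.9, -0.9]
gripper_width: 0.0648
```

```bash
python3 -c "
from h import *
s=r.get_state();print(s['tcp_pos'],s['eef_rot'],s['contact_force'],s['moment'],s['gripper_width'])"
```

```text
[ 0.5437767  -0.20087935  0.12225112] [-1.79998035e+02  1.98602277e-02 -1.02636054e+01] [ 0.14275128  0.90808715 -0.91817749] [ 0.01532734 -0.01031347 -0.00104341] 0.06479288790150955
```

Call:
step_arm --increments '[{"tx": 0,"ty": 0,"tz": 2,"ax": 0,"ay": 0,"az": 0,"claw": -1},{"tx": 0,"ty": 0,"tz": 4,"ax": 0,"ay": 0,"az": 0,"claw": -1},{"tx": 0,"ty": 0,"tz": 5,"ax": 0,"ay": 0,"az": 0,"claw": -1},{"tx": 0,"ty": 0,"tz": 6,"ax": 0,"ay": 0,"az": 0,"claw": -1},{"tx": 0,"ty": 0,"tz": 4,"ax": 0,"ay": 0,"az": 0,"claw": -1},{"tx": 0,"ty": 0,"tz": 2,"ax": 0,"ay": 0,"az": 0,"claw": -1},{"tx": 0,"ty": 0,"tz": 0,"ax": 0,"ay": 0,"az": 0,"claw": -1},{"tx": 0,"ty": 0,"tz": 0,"ax": 0,"ay": 0,"az": 0,"claw": -1},{"tx": 0,"ty": 0,"tz": 0,"ax": 0,"ay": 0,"az": 0,"claw": -1}]'

```text
time_s: 14.7
tcp_pos: [0.5438, -0.2009, 0.1451]
eef_rot: [180.0, 0.0, -10.2]
contact_force: [-0.1, 0.5, -0.8]
gripper_width: 0.0649
```

```bash
python3 - <<'E'
from h import *
b=cap('side')
cv2.imwrite('pics/end.png',np.clip(cv2.resize(b['image'][90:320,220:430],None,fx=2.5,fy=2.5)*1.7,0,255).astype(np.uint8))
s=r.get_state();print(s['tcp_pos'],s['eef_rot'],s['contact_force'],s['gripper_width'])
B=cloud(b);B[b['depth']==0]=np.nan
c=B.reshape(-1,3);c=c[np.isfinite(c[:,0])];c=c[(c[:,2]>.205)&(c[:,2]<.225)&(np.hypot(c[:,0]-.599,c[:,1]-.225)<.05)]
print('rib',len(c),np.median(c,0) if len(c) else '')
E
```

```text
[ 0.54374266 -0.20090547  0.14508854] [ 1.79999610e+02  2.87206798e-02 -1.02283646e+01] [ 0.13374951 -0.24675377 -0.66912881] 0.06482022861645029
rib 0
```

View pics/end.png

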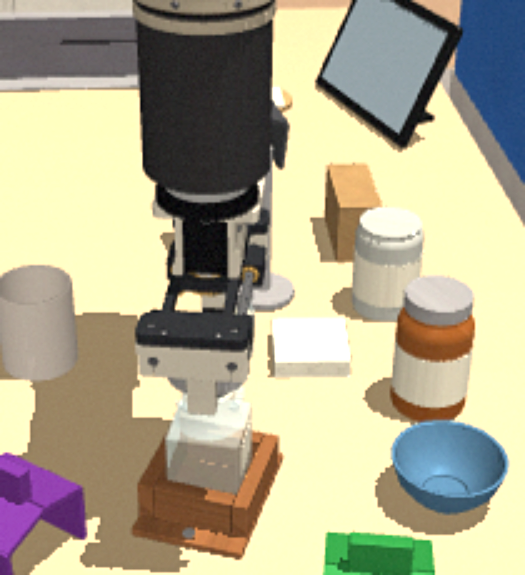

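The jar stands in the brace at (207,450), with the cap held above its mouth at (205,380). The rail is mostly hidden behind the arm, and only one flap shows at (280,135). I'll check the grip with depth from the top view, then hand in.

```bash
python3 - <<'E'
from h import *
b=cap('top');B=cloud(b);B[b['depth']==0]=np.nan
c=B.reshape(-1,3);c=c[np.isfinite(c[:,0])];c=c[(c[:,2]>.205)&(c[:,2]<.23)&(np.hypot(c[:,0]-.599,c[:,1]-.225)<.05)]
print('rib',len(c),np.median(c,0) if len(c) else '')
if len(c)>20: r.close_job(); print('handed in')
E
```

```text
rib 196 [0.60250086 0.22184482 0.21915919]
the job is handed in; nothing more can be done
handed in
```

I hung the dark pot grip over the towel rail, let go of it, and unscrewed the jar's cap. I then handed the job in at about 15 s of the 54 s allowed, with the cap held above the jar. The hand-in gives no verdict.

- **Grip on the rail:** the last top view, just before hand-in, put its rib at (0.603, 0.222, 0.219). That is about 4 mm sideways and 5 mm lengthways from the bar's middle. The side picture after release showed one flap on each side of the bar.
- **Cap:** I turned it 70° anticlockwise. The turning moment vanished at about 65–70° and the seal began pushing up, so I stopped turning and lifted. It is held level about 29 mm above closed, with a 50 N grip.
- **Jar:** the wrist carries only about 0.7–0.9 N, roughly the cap's weight. The last side picture shows the jar standing in its brace and no visible shift in the bystanders I could see.
- **What the checks missed:** the arm hid most of the rail in that last side picture, so the side depth check of the grip found no points there. The cap's turn relative to the jar was not measured directly; it is the tool's 70° less any twist of the jar in its pocket, at most about 6–12°.

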